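# Hang the display arm on the slotted upright

### The job

Take the red display arm from its wooden rest and hang it on the grey slotted upright: put both of its claws into the two slots, then press it straight down until it is fully home and its tail has pushed the brass lock tab down with it. Leave it there level, and leave the dark arm, which has no claws, on its own rest.

Things in the scene. Friction and masses are not known exactly. Their poses are not given: they have to be found in the camera images.
- red_arm_grip (a point): Grip centre of the red display arm (0.2 kg), half-way up its level bar: 14 mm wide, 28 high, 150 long. z up, +x along the bar to its back plate, whose flat back is 75 mm ahead; outer end 81 mm behind, with a stud 22 mm above this point. On its rest the point is 90 mm above the table, midway between two forks 82 mm apart, whose cheeks stand 10 mm from the bar's middle; lift 20 mm to clear them
- red_arm_claws (a point): Midway between the claws, on the plate's back (75 mm ahead of the grip centre, 12 below), same axes. Plate 56 mm wide. Claws 10 mm wide at y = -18 and +18 mm, 21 mm long in x: tongue from 12 mm above down to this level, then a lip slanting down and away to 14.5 mm below; gap from plate to lip 6.5 mm, 11 at its tip. A tail 20 mm wide below the plate ends 53 mm below this point
- post_slots (a point): Fixed grey steel upright, 80 mm wide, 173 tall. Point on its front face midway between two slots, at their lower edges, 108 mm above the table; z up, +x into the face (5 mm thick, hollow behind). Slots 22 mm wide, 44 high, centred at y = -18 and +18 mm. Arm home: red_arm_claws at this point, axes alike. Claws enter along +x raised 15 to 31 mm; the last 14 mm down push a stiff brass tab (8 N)
- black_arm_grip (a point): Middle of the dark steel display arm, half-way up its bar (14 x 28 mm, 150 mm long), on a rest like the other's; round plate and plain pin, no claws. It stays where it is. z up, +x to its plate, whose back is 75 mm ahead
Things that resemble listed ones, but are neither listed nor needed, are in the scene too. There is more than one size of the part that bears red_arm_grip; the job needs the larger.

How it is judged:
By the outcome, as a careful person would: the job done as asked, in the order asked, and still so for the second after the job is handed in, with the robot touching nothing.
It also fails if it takes over 38 s, if anything falls off the work surface, if the arm or the gripper's body presses on something with over 40 N, if the wrist force passes 120 N, or if a joint passes its speed limit or range.

### The arm

A 6-joint arm with a two-finger parallel gripper is mounted at the origin on the work surface; the furniture and walls round the work are solid. World frame = base frame: x ahead of the robot, y to its left, z up, the work surface at z = 0. Lengths are in m, angles in rad, forces in N, time in s.
With the tool pointing down it reaches from about 0.375 to 0.975 m from the base axis. Payload 3.8 kg.
Tool frame: the origin (TCP) lies midway between the tips of the shut fingers; the grasp point (between the pads) lies 19 mm behind it; z points along the fingers, y is the line along which they close (so a half turn about z gives the same grasp; the last joint's range is limited). The gripper opens to 88 mm and grips with 3 to 60 N. Pads are 18 mm wide; open, the fingers measure 123 mm over their backs; the gripper's body (75 mm by 187 mm) begins 45 mm behind the grasp point.
Start: joints at [-1.279, 0.264, 1.604, -0, 1.274, -0.037], TCP at [0.218, -0.639, 0.239] pointing down, gripper open.
Joint ranges: [-2.63, 2.63], [-0.94, 2.18], [0.31, 2.57], [-1.31, 4.45], [0, 2.66], [-2.55, 2.55]. Speed limits (rad/s): [2.57, 2.57, 3.14, 3.14, 3.14, 3.14].

### API

Orientations are given as a rotation vector (axis times angle).
In Python, from cell import manip, inverse_kinematics, cams, order gives the robot as it stands. Calls block until the motion is done:
- manip.move_pose(position, orientation): joint-space move of the TCP to a pose.
- manip.move_linear(position, rate=0.15, rot=None): straight line of the TCP; rot=None keeps the orientation; rate is the mean speed in m/s.
- manip.set_joints(angles): joint-space move.
- manip.set_gripper(opening, force=None): finger opening in m; force is the grip in N (None keeps the last); returns when the fingers have stopped.
- manip.dwell(seconds).
- inverse_kinematics(position, orientation): joint angles nearest the present ones, or None.
- manip.state(): the state.
- cams.capture(name): name is "scene" or "top"; returns a dict with "image" (400x640x3 uint8, blue, green, red), "z_map" (400x640 float32, m along the optical axis (not along the pixel's ray), 0 where there is no reading), "intrinsics" (3x3 intrinsics, pixels), "k1" (the pictures are not rectified: a ray, as slopes to the right and down, at radius r is drawn at 1 + k1 r^2 times it, then the intrinsics apply), "position" and "orientation" of the camera in the world. Camera axes: x right, y down, z forward; pixel columns grow to the right and rows downward; lengths in m; the calibration is good to about 2 mm. A picture is of the moment at which its call begins.
A pose or a line that the arm cannot do raises manip.IKError and nothing moves.
- order.close_job(): hands the job in; it is judged then, once.
The state is a dict: "clock": time; "joint_pos": joint angles; "joint_velocities": joint speeds; "tau": joint torques, N m; "tool_pos": TCP position; "tcp_rot": TCP orientation; "contact_force": force on the tool from outside, world axes, zero at the start; "moment": the same for the moment, N m; "gripper_width": finger opening in m; "grasp_force": force on a finger pad.
Only numpy, scipy, OpenCV 4.12 (cv2) and the standard library are available. Lean on these libraries where they do the work, as an engineer would, in place of code of your own. Each camera call takes 0.05 s, during which the arm holds its last target. There are 200 camera calls.

## Working session

There is one attempt and no reset: what is moved stays moved. The work goes in short steps, each a Python script; the robot and the scene stay as the last script left them, time stands still between calls to the robot, and variables do not carry over. Pictures are saved under pics/ and viewed, at most 10 in all, crops included, and the job is handed in when it is done.

```bash
ls; mkdir -p pics
python3 - <<'E'
from cell import manip, cams
import cv2,numpy as np,pickle
d={}
for n in("scene","top"):
    c=cams.capture(n);d[n]=c;cv2.imwrite(f"pics/{n}0.png",c["image"])
    print(n,c["intrinsics"].tolist() if hasattr(c["intrinsics"],'tolist') else c["intrinsics"],c["k1"],c["position"],c["orientation"])
pickle.dump(d,open("d0.pkl","wb"))
print(manip.state())
E
```

```text
pics
scene [[471.35896808824094, 0.0, 321.6389084535009], [0.0, 471.35896808824094, 197.45411460194597], [0.0, 0.0, 1.0]] -0.06757116316530933 [-0.18176977  0.53159333  0.95071461] [-1.18255218  2.30230853 -0.98022371]
top [[411.42282682295547, 0.0, 321.36700700344176], [0.0, 411.42282682295547, 201.69323741756742], [0.0, 0.0, 1.0]] 0.0034499011393438533 [0.47809289 0.03920738 1.01009302] [-2.17368109  2.19440494 -0.08454777]
{'clock': 0.1, 'joint_pos': array([-1.27889619e+00,  2.64652490e-01,  1.60523389e+00,  2.99028935e-05,
        1.27369325e+00, -3.69054722e-02]), 'joint_velocities': array([-0.00197058, -0.00093442, -0.00419053,  0.00083344,  0.00107886,
       -0.00140017]), 'tau': array([ 1.49378570e-05, -5.03618073e+01, -3.58071828e+01,  7.30973482e-02,
        2.33520084e-02, -5.48317496e-05]), 'tool_pos': array([ 0.21778613, -0.6382256 ,  0.23753149]), 'tcp_rot': array([-3.09728665e+00, -5.13826413e-01,  3.52101657e-04]), 'contact_force': array([ 0.90819187, -0.05261744, -0.58648869]), 'moment': array([-0.02078527, -0.02344381, -0.01844426]), 'grasp_force': 0.0, 'gripper_width': 0.08777647791367159}
```

View pics/scene0.png

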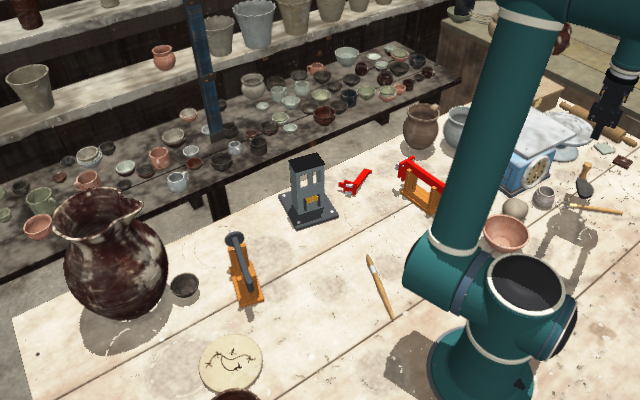

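View pics/top0.png

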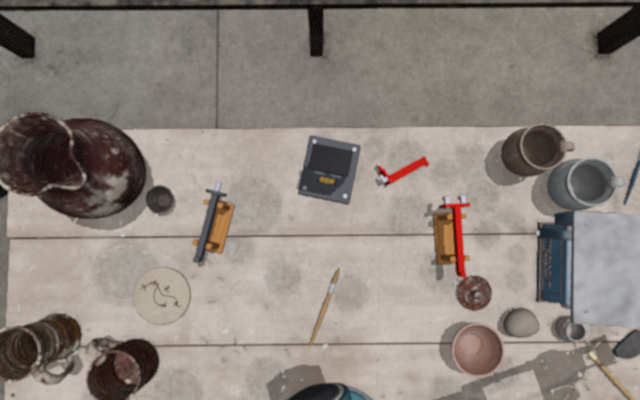

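The scene view shows the post at about (310,190) and the red arm on its rest at (420,185), with a smaller red arm lying at (355,182). The top view shows the same things: post (330,170) with its front facing the robot, red arm bar (460,237) with its plate up-image, small red arm (400,170), dark arm (212,225).

```bash
cat > h.py <<'E'
import cv2,numpy as np
from scipy.spatial.transform import Rotation as R
def rays(c,uv):
    K=np.array(c["intrinsics"]);uv=np.asarray(uv,float).reshape(-1,2)
    d=(uv-K[:2,2])/[K[0,0],K[1,1]];s=d.copy()
    for _ in range(8): s=d/(1+c["k1"]*(s**2).sum(1,keepdims=True))
    return np.c_[s,np.ones(len(s))]@R.from_rotvec(c["orientation"]).as_matrix().T
def cloud(c):
    v,u=np.mgrid[:400,:640];r=rays(c,np.c_[u.ravel(),v.ravel()])
    return (np.array(c["position"])+r*c["z_map"].reshape(-1,1)).reshape(400,640,3)
def plane(c,uv,z):
    r=rays(c,uv);p=np.array(c["position"]);return p+r*((z-p[2])/r[:,2:])
def redmask(c):
    h=cv2.cvtColor(c["image"],cv2.COLOR_BGR2HSV);H,S,V=h[...,0],h[...,1],h[...,2]
    return ((H<6)|(H>174))&(S>190)&(V>110)
def rect(p):
    return cv2.minAreaRect(p[:,:2].astype(np.float32)*1000)
E
python3 - <<'E'
from h import *;import pickle
d=pickle.load(open("d0.pkl","rb"))
for n in d:
    c=d[n];P=cloud(c);m=redmask(c)
    k,l,st,ce=cv2.connectedComponentsWithStats(m.astype(np.uint8))
    for i in range(1,k):
        if st[i,4]<40: continue
        q=P[l==i];q=q[c["z_map"][l==i]>0];print(n,"red",st[i].tolist(),rect(q),np.percentile(q[:,2],[2,25,50,75,98]).round(4))
    t=P[(abs(P[...,2]-.173)<.012)&(abs(P[...,1]-.03)<.12)&(P[...,0]>.4)&(P[...,0]<.75)];
    if len(t):print(n,"post top",len(t),rect(t),np.median(t[:,2]))
    if n=="scene":
        a=(P[...,2]>.03)&(P[...,2]<.16)&(abs(P[...,1]-.03)<.1)&(P[...,0]>.5)&(P[...,0]<.75);print(np.argwhere(a).mean(0),a.sum())
    cr={"top":c["image"][120:310,290:490],"scene":c["image"][140:240,270:460]}[n]
    cv2.imwrite(f"pics/{n}_c.png",cv2.resize(cr,None,fx=3 if n=="top" else 4,fy=3 if n=="top" else 4,interpolation=cv2.INTER_CUBIC))
E
```

```text
scene red [398, 156, 47, 38, 547] ((468.3921813964844, -262.3531494140625), (147.01071166992188, 58.12395477294922), 1.7314602136611938) [0.0464 0.0848 0.097  0.1038 0.1079]
scene red [339, 169, 33, 26, 247] ((639.0328979492188, -159.01303100585938), (55.660003662109375, 120.08879089355469), 26.568872451782227) [0.0056 0.0141 0.0194 0.024  0.0423]
scene post top 504 ((626.3370361328125, 19.750415802001953), (84.49156188964844, 58.01667404174805), 78.67719268798828) 0.17238253977034046
[189.12464855 307.18650422] 1067
top red [388, 158, 40, 25, 250] ((627.7776489257812, -170.6113739013672), (17.619075775146484, 109.51482391357422), 25.995256423950195) [0.0097 0.0149 0.0188 0.0224 0.0416]
top red [445, 204, 24, 73, 438] ((462.6267395019531, -253.3521728515625), (49.53185272216797, 157.236572265625), 83.88938903808594) [0.0973 0.1028 0.1042 0.1056 0.112 ]
top post top 1055 ((628.882080078125, 17.999671936035156), (83.79179382324219, 54.44257736206055), 77.89043426513672) 0.17282984122310652
```

View pics/top_c.png

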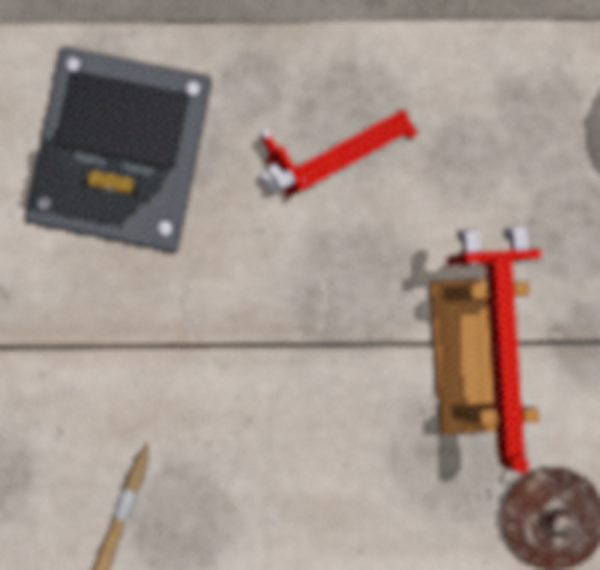

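View pics/scene_c.png

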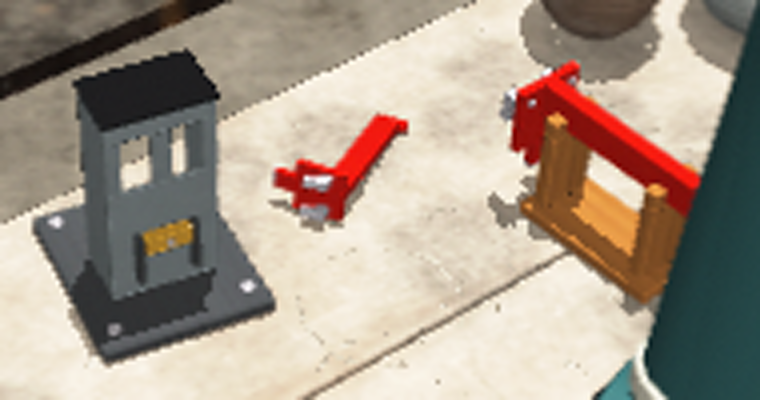

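The crops confirm that the post's slots and brass tab face the robot, and that the red arm's claws point away from it. Next I'll fit the bar line, the plate and the post face.

```bash
cat > m.py <<'E'
from h import *
def bar(c,lo=.099,hi=.109):
    P=cloud(c);m=redmask(c)&(P[...,2]>lo)&(P[...,2]<hi)&(P[...,1]<-.2)
    m=m&cv2.erode(redmask(c).astype(np.uint8),np.ones((1,2))).astype(bool)
    uv=np.argwhere(m)[:,::-1];q=plane(c,uv,(lo+hi)/2)[:,:2]
    # keep bar only (not plate): iterative line fit
    k=q[:,0]<np.percentile(q[:,0],97)-.02
    for _ in range(4):
        vx,vy,x0,y0=cv2.fitLine(q[k].astype(np.float32),cv2.DIST_HUBER,0,.001,.001).ravel()
        if vx<0: vx,vy=-vx,-vy
        s=(q-[x0,y0])@[vx,vy];t=(q-[x0,y0])@[-vy,vx]
        k=(abs(t)<.010)&(s<s.max()-.02)
    on=abs(t)<.008
    return np.array([x0,y0]),np.array([vx,vy]),s[on].min(),s[on].max(),t[on].std(),len(q),t.min(),t.max()
E
python3 - <<'E'
from m import *;import pickle
d=pickle.load(open("d0.pkl","rb"))
for n in d:
    c=d[n];o,v,a,b,w,k,t0,t1=bar(c);print(n,"bar yaw",np.degrees(np.arctan2(v[1],v[0])),"ends",a,b,"mid",o+v*(a+b)/2,"from front",o+v*(b-.072),w,k,t0,t1)
    P=cloud(c);H=cv2.cvtColor(c["image"],cv2.COLOR_BGR2HSV)
    t=P[(abs(P[...,2]-.173)<.008)&(abs(P[...,1]-.02)<.1)&(P[...,0]>.4)&(P[...,0]<.75)]
    print(" post box",cv2.boxPoints(rect(t)).round(1).tolist())
    if n=="scene":
        a=np.radians(-11.7);X=np.array([np.cos(a),np.sin(a)])
        Q=P.reshape(-1,3);e=Q[:,:2]-[.6276,.0189];s=e@X;l=e@[-X[1],X[0]]
        f=(abs(l)<.036)&(s>-.04)&(s<-.015)&(Q[:,2]>.05)&(Q[:,2]<.16);q=Q[f]
        for _ in range(3):
            A=np.c_[q[:,1:],np.ones(len(q))];co=np.linalg.lstsq(A,q[:,0],rcond=None)[0];r=q[:,0]-A@co;q=q[abs(r)<2*r.std()]
        print(" face",len(q),co,"yaw",np.degrees(np.arctan(-co[0])),r.std(),"x at z.1,y.027",co@[.027,.1,1], "median s",np.median(s[f]))
E
```

```text
scene bar yaw 1.7123744 ends -0.061127893596291734 0.08327710159274423 mid [ 0.46564737 -0.26278689] from front [ 0.46584978 -0.26278084] 0.00445359563693887 234 -0.02994279964696527 0.028019388056791973
 post box [[589.5999755859375, -16.0], [646.5, -27.399999618530273], [663.0999755859375, 55.5], [606.2000122070312, 66.9000015258789]]
 face 515 [0.20098284 0.01938398 0.59638844] yaw -11.364068832568076 0.0021286938586579747 x at z.1,y.027 0.6037533758165482 median s -0.025015416717708974
top bar yaw 1.5842439 ends -0.06390950866132185 0.08449412678329087 mid [ 0.46404954 -0.26452542] from front [ 0.46625051 -0.26446454] 0.0031245802718601074 344 -0.024286772015690978 0.02451622596361759
 post box [[593.5, -17.299999237060547], [646.7000122070312, -28.700000762939453], [664.2999877929688, 53.29999923706055], [611.0999755859375, 64.69999694824219]]
```

```bash
cat > g.py <<'E'
from cell import manip,cams,inverse_kinematics,order
from m import *
def rot(yawdeg,pitch=0): return (R.from_euler("z",yawdeg,degrees=True)*R.from_euler("y",pitch,degrees=True)*R.from_euler("x",180,degrees=True)).as_rotvec()
def st(t=""):
    s=manip.state();print(t,"t",round(s["clock"],2),"p",np.round(s["tool_pos"],4),"F",np.round(s["contact_force"],1),"M",np.round(s["moment"],2),"w",round(s["gripper_width"],4),"gf",round(s["grasp_force"],1),"j6",round(s["joint_pos"][5],2));return s
OFF=.014
G=np.array([.464,-.2637]);YG=1.65
E
python3 - <<'E'
from g import *
v=np.array([np.cos(np.radians(YG)),np.sin(np.radians(YG))]);p=G+OFF*v
manip.move_linear([.24,-.6,.33],rate=.25)
manip.move_pose([*p,.20],rot(YG));st("above")
manip.move_linear([*p,.072],rate=.12);st("down")
manip.set_gripper(0.0,force=50);st("grip")
manip.move_linear([*p,.13],rate=.1);st("lift")
c=cams.capture("scene");cv2.imwrite("pics/s1.png",cv2.resize(c["image"][100:260,240:500],None,fx=3,fy=3,interpolation=cv2.INTER_CUBIC))
E
```

```text
above t 2.25 p [ 0.4779 -0.2642  0.2   ] F [-0.1 -0.8 -0. ] M [ 0.07 -0.    0.04] w 0.0886 gf 0.0 j6 0.99
down t 3.47 p [ 0.4787 -0.2637  0.0729] F [ 0.5 -0.4 -0.2] M [-0.02  0.02  0.03] w 0.0882 gf 0.0 j6 0.99
grip t 4.58 p [ 0.4782 -0.2653  0.0721] F [ 0.3 -7.2 -2.7] M [-1.02  0.07  0.16] w 0.0133 gf 50.0 j6 0.99
lift t 5.32 p [ 0.4775 -0.2629  0.1293] F [-0.4 -0.4 -2.1] M [ 0.04 -0.   -0.  ] w 0.0135 gf 50.0 j6 0.99
```

View pics/s1.png

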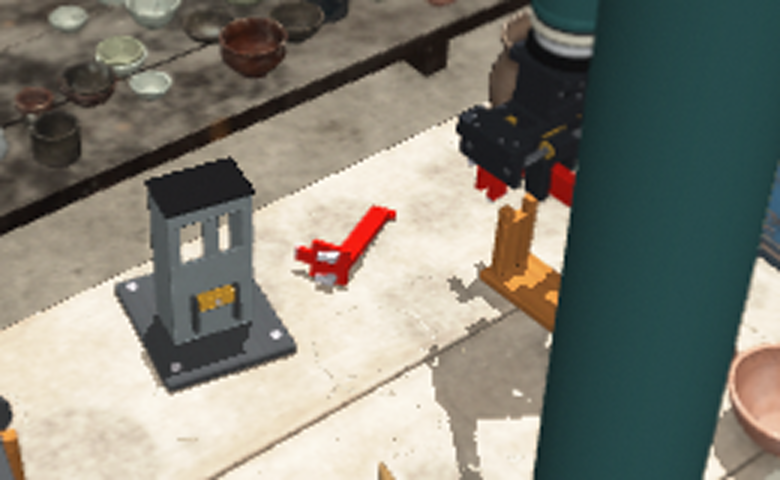

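The red arm is gripped and clear of its forks: the bar is in the fingers at about (510,180) in the crop, and the rest is empty. I'll carry it to a point in front of the slots.

```bash
cat >> g.py <<'E'
YP=-11.6
X=np.array([np.cos(np.radians(YP)),np.sin(np.radians(YP))]);Lp=np.array([-X[1],X[0]])
FACE=np.array([.6031,.0240])
def tp(back,dz,lat=0):  # tool position: claws 'back' m before face, dz above home
    p=FACE-X*(.075-OFF+back)+Lp*lat; return [*p,.102+dz]
E
python3 - <<'E'
from g import *
s=manip.state()["tool_pos"]
manip.move_linear([s[0]-.02,s[1],.165],rate=.2)
manip.move_pose(tp(.06,.04),rot(YP));st("pre")
manip.move_linear(tp(.045,.024),rate=.1);manip.dwell(.3);s=st("pre2");print(tp(.045,.024))
for n in("scene","top"):
    c=cams.capture(n)
    import pickle;pickle.dump(c,open(f"d1{n}.pkl","wb"))
    cr=c["image"][130:290,230:430] if n=="scene" else c["image"][120:270,250:450]
    cv2.imwrite(f"pics/{n}2.png",cv2.resize(cr,None,fx=3.5,fy=3.5,interpolation=cv2.INTER_CUBIC))
E
```

```text
pre t 6.91 p [0.4846 0.0479 0.1416] F [ 1.2 -0.  -2. ] M [ 0.06  0.03 -0.  ] w 0.0136 gf 50.0 j6 1.82
pre2 t 7.58 p [0.4993 0.0453 0.1264] F [ 0.6 -0.1 -1.5] M [ 0.06  0.02 -0.01] w 0.0136 gf 50.0 j6 1.81
[np.float64(0.4992650235424695), np.float64(0.04531425964147226), 0.126]
```

View pics/scene2.png

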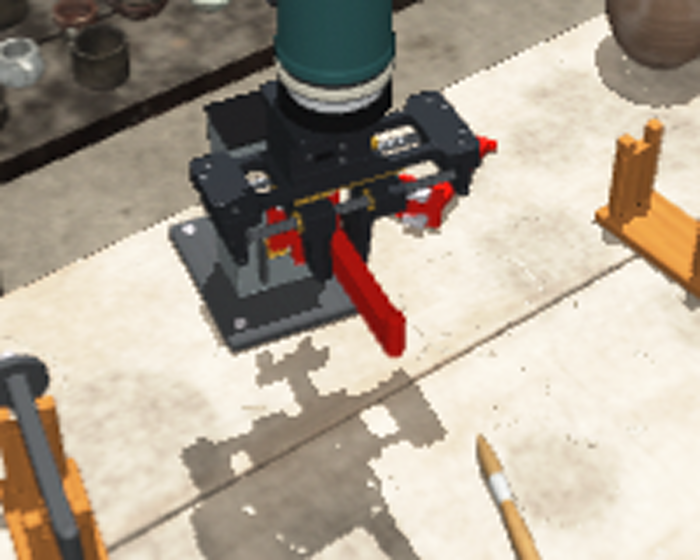

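View pics/top2.png

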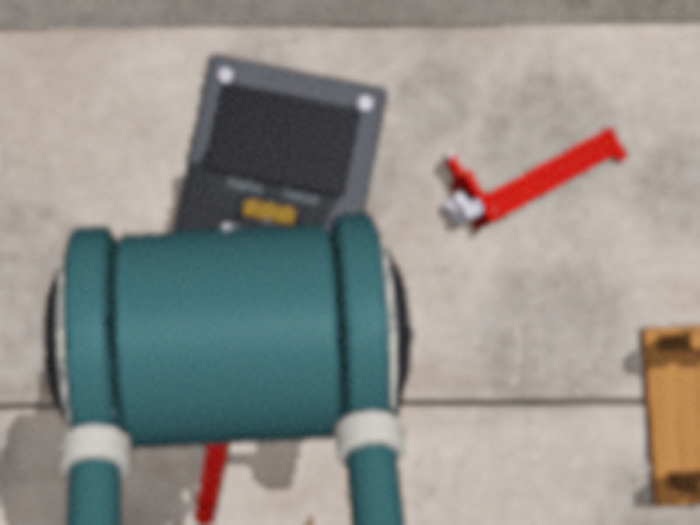

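The scene crop shows the bar in line with the post, plate next to the slots at about (285,230); the top crop agrees, with the outer bar end at (210,485). I'll insert with force checks.

Run:
```python
from g import *
F0=manip.state()["contact_force"]
def fx(): 
    f=manip.state()["contact_force"]-F0; return f[:2]@X,f[:2]@Lp,f[2]
for b in [.03,.018,.012,.008,.006,.0045,.003,.0015,0,-.0015,-.003,-.0045,-.006]:
    manip.move_linear(tp(b,.024),rate=.05);manip.dwell(.08);f=fx();print(b,np.round(f,1))
    if abs(f[0])>5 or abs(f[1])>6: break
st()
```

```text
0.03 [ 0.3 -1.5 -0.2]
0.018 [ 0.5 -1.4  0.7]
0.012 [ 0.7 -0.8  0.4]
0.008 [ 0.5 -1.7  0.5]
0.006 [-0.9 -1.1  0.7]
0.0045 [ 0.8 -1.   0.5]
0.003 [ 1.  -1.   0.2]
0.0015 [ 0.3 -1.3 -1. ]
0 [-4.4 -0.6  2.5]
-0.0015 [-8.   0.2  5.4]
 t 11.37 p [0.5423 0.0367 0.1254] F [-7.9  3.1  3.5] M [ 0.54  1.16 -0.12] w 0.0136 gf 50.0 j6 1.79
```

Run:
```python
from g import *
manip.move_linear(tp(.0006,.024),rate=.05);F0=np.array([.6,-.1,-1.5])
for z in [.016,.012,.008,.005,.003,.0015,0,-.0015,-.003,-.0045,-.006]:
    manip.move_linear(tp(.0006,z),rate=.05);manip.dwell(.08);s=manip.state();f=s["contact_force"]-F0
    print(z,np.round([f[:2]@X,f[:2]@Lp,f[2]],1),np.round(s["tool_pos"],4),np.round(s["moment"],2))
    if f[2]>38 or abs(f[0])>25: break
st()
c=cams.capture("scene");cv2.imwrite("pics/s3.png",cv2.resize(c["image"][130:290,230:430],None,fx=3.5,fy=3.5,interpolation=cv2.INTER_CUBIC))
```

```text
0.016 [-5.   0.4 -2.6] [0.5422 0.0363 0.1175] [ 0.15  0.66 -0.07]
0.012 [-7.9  0.8  5. ] [0.5423 0.0367 0.1147] [ 0.31  1.01 -0.17]
0.008 [-9.1 -0.2  8.2] [0.5422 0.0367 0.1113] [ 0.31  1.31 -0.1 ]
0.005 [-11.1   0.9   9.9] [0.5421 0.0367 0.1086] [ 0.33  1.47 -0.09]
0.003 [-10.8  -0.1  11.2] [0.5421 0.0367 0.1068] [ 0.24  1.51 -0.12]
0.0015 [-12.3  -0.5  12.5] [0.542  0.0367 0.1054] [ 0.29  1.53 -0.11]
0 [-12.   -0.1  11.8] [0.5421 0.0367 0.1039] [ 0.26  1.58 -0.1 ]
-0.0015 [-11.4   0.4  12.3] [0.542  0.0367 0.1024] [ 0.29  1.63 -0.02]
-0.003 [-13.8  -0.9  15. ] [0.5418 0.0366 0.1013] [ 0.22  1.82 -0.1 ]
-0.0045 [-17.2  -0.6  20.3] [0.5414 0.0368 0.1004] [ 0.4   2.22 -0.1 ]
-0.006 [-20.9  -1.5  24.9] [0.541  0.037  0.0994] [ 0.46  2.65 -0.05]
 t 15.34 p [0.541  0.037  0.0994] F [-20.2   2.6  23.4] M [ 0.46  2.65 -0.05] w 0.0135 gf 50.0 j6 1.79
```

View pics/s3.png

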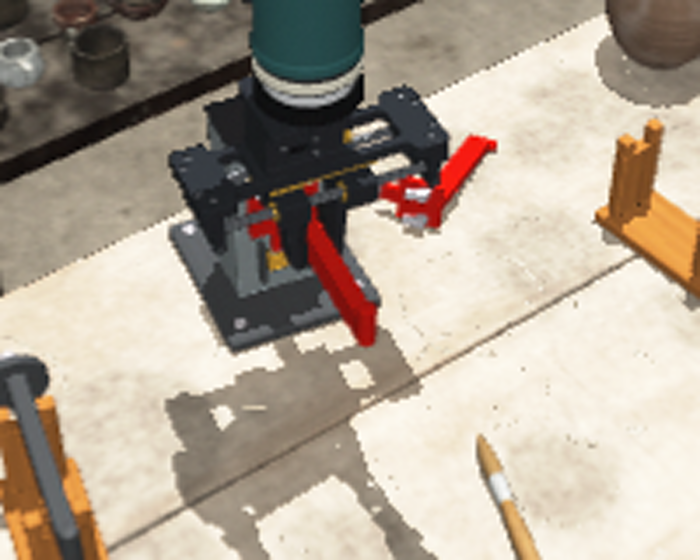

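The brass tab is down with the tail at about (275,258) in the crop, and the bar looks near level. I'll release, lift off, and measure height and level.

```bash
cat >> g.py <<'E'
def check(name):
    c=cams.capture("scene");P=cloud(c);m=redmask(c);q=P[m];e=q[:,:2]-FACE;s=e@X;l=e@Lp
    k=(s>-.17)&(s<0.005)&(abs(l)<.012)&(q[:,2]>.09);q,s,l=q[k],s[k],l[k]
    for a in np.arange(-.165,0,.02):
        b=(s>=a)&(s<a+.02)
        if b.sum()>4: print(round(a+.01,3),b.sum(),"ztop",np.percentile(q[b,2],[80,90,97]).round(4),"lat",np.median(l[b]).round(4))
    cv2.imwrite(name,cv2.resize(c["image"][130:290,230:430],None,fx=3.5,fy=3.5,interpolation=cv2.INTER_CUBIC))
E
python3 - <<'E'
from g import *
manip.move_linear(tp(.0006,-.001),rate=.05);st("relaxed")
manip.set_gripper(.04);st("open")
manip.move_linear(tp(.0006,.10),rate=.2)
manip.move_linear(tp(.0006,.22),rate=.3);st("up")
check("pics/s4.png")
E
```

```text
relaxed t 15.64 p [0.5421 0.0366 0.1018] F [-5.9  2.2  1.6] M [0.33 1.13 0.03] w 0.0137 gf 50.0 j6 1.79
open t 16.21 p [0.543  0.0363 0.1011] F [-1.4 -0.4  0.7] M [ 0.06 -0.02 -0.01] w 0.0401 gf 0.0 j6 1.79
up t 17.42 p [0.5424 0.0364 0.321 ] F [-0.8 -0.3 -0.9] M [ 0.02  0.03 -0.  ] w 0.04 gf 0.0 j6 1.79
-0.155 61 ztop [0.1363 0.1376 0.1385] lat 0.0076
-0.135 49 ztop [0.1303 0.1306 0.1322] lat 0.0082
-0.115 50 ztop [0.1314 0.1321 0.1329] lat 0.0079
-0.095 51 ztop [0.1314 0.1326 0.1334] lat 0.0068
-0.075 46 ztop [0.1325 0.1332 0.1339] lat 0.0086
-0.055 50 ztop [0.1337 0.1345 0.1347] lat 0.0083
-0.035 48 ztop [0.134  0.1349 0.1358] lat 0.008
-0.015 67 ztop [0.1341 0.1354 0.1365] lat 0.0072
0.005 6 ztop [0.1344 0.1346 0.1348] lat -0.0065
```

View pics/s4.png

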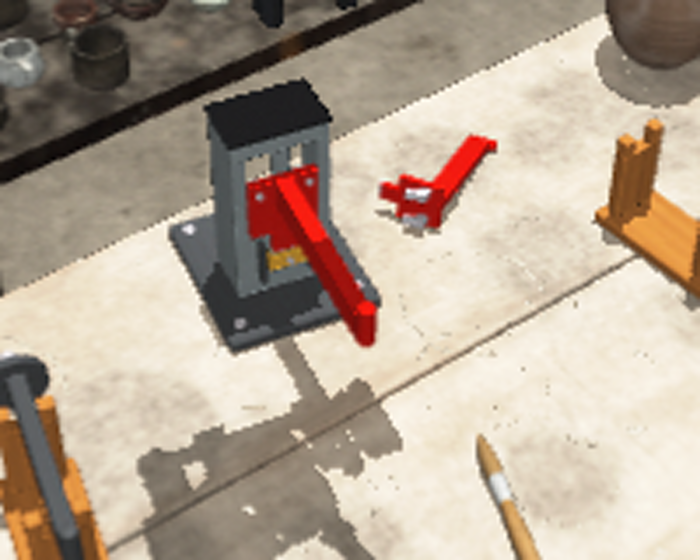

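The arm hangs in both slots with the tab down: plate at about (285,205), tab at (287,260). But the bar is about 2° nose-up, so I'll press straight down close to the plate with closed fingers to seat it.

Run:
```python
from g import *
manip.set_gripper(0.0,force=20)
def q(z): return [*(FACE-X*.022),z]
manip.move_linear(q(.19),rate=.3);manip.move_linear(q(.142),rate=.15);manip.dwell(.1)
F0=manip.state()["contact_force"]
z=.139
while z>.118:
    manip.move_linear(q(z),rate=.05);manip.dwell(.06);s=manip.state();f=(s["contact_force"]-F0)
    print(round(z,4),np.round(s["tool_pos"],4),np.round([f[:2]@X,f[2]],1))
    if f[2]>30: break
    z-=.002 if f[2]<4 else .0015
manip.move_linear(q(.19),rate=.2)
manip.move_linear(tp(.0006,.22),rate=.3);st("up")
check("pics/s5.png")
```

```text
0.139 [0.5817 0.0284 0.1394] [-1.  -0.1]
0.137 [0.5814 0.0284 0.1368] [-0.4 -0.6]
0.135 [0.5815 0.0284 0.1348] [-0.4 -0.2]
0.133 [0.582  0.0284 0.1338] [-1.2  4.7]
0.1315 [0.5821 0.0285 0.1336] [-4.2 11.1]
0.13 [0.5821 0.0285 0.1335] [-8.  18.9]
0.1285 [0.5822 0.0284 0.1334] [-11.4  25.8]
0.127 [0.5823 0.0285 0.1333] [-14.9  31.5]
up t 22.88 p [0.5421 0.0364 0.3203] F [-0.5 -0.6 -0.3] M [ 0.01  0.02 -0.01] w 0.0002 gf 0.0 j6 1.79
-0.155 60 ztop [0.1355 0.137  0.1383] lat 0.0079
-0.135 53 ztop [0.1308 0.1316 0.1323] lat 0.0086
-0.115 50 ztop [0.1311 0.1318 0.1323] lat 0.0078
-0.095 45 ztop [0.1326 0.1333 0.1342] lat 0.0088
-0.075 46 ztop [0.1321 0.1329 0.1333] lat 0.0084
-0.055 49 ztop [0.1337 0.1349 0.1353] lat 0.008
-0.035 50 ztop [0.1341 0.1349 0.1357] lat 0.0079
-0.015 70 ztop [0.1341 0.1353 0.1373] lat 0.0068
```

Contact was rigid at z ≈ 0.134, which is the bar-top height when home, so it is seated. I'll clear the robot and check the tilt in both cameras, using the bar on its rest as the level reference.

Run:
```python
from g import *;import pickle
manip.move_linear([.45,-.2,.32],rate=.35);st()
d0=pickle.load(open("d0.pkl","rb"))
def prof(c,o,yaw,lo,hi):
    P=cloud(c);q=P[redmask(c)];a=np.radians(yaw);x=np.array([np.cos(a),np.sin(a)]);e=q[:,:2]-o;s=e@x;l=e@[-x[1],x[0]]
    k=(abs(l)<.012)&(s>-.06)&(s<.065)&(q[:,2]>lo)&(q[:,2]<hi);s,z=s[k],q[k,2]
    bins=np.arange(-.06,.06,.01);b=[(u+.005,np.percentile(z[(s>=u)&(s<u+.01)],85)) for u in bins if ((s>=u)&(s<u+.01)).sum()>5]
    b=np.array(b);f=np.polyfit(b[:,0],b[:,1],1);return np.degrees(np.arctan(f[0])).round(2),f[1].round(4),len(b)
for n in("scene","top"):
    c=cams.capture(n);print(n,"rest",prof(d0[n],G,YG,.085,.115),"now",prof(c,FACE-X*.075,YP,.115,.145))
    if n=="top":
        P=cloud(c);m=redmask(c)&(P[...,2]>.12)&(P[...,1]>-.05);p=P[m];e=p[:,:2]-FACE;print("s range",np.percentile(e@X,[1,99]),"yaw",np.degrees(np.arctan2(*(np.diff(0))[::-1])) if 0 else rect(p[(e@X)<-.02]))
```

```text
t 23.81 p [ 0.4498 -0.1993  0.3187] F [-0.2 -0.1 -0.7] M [ 0.07 -0.   -0.02] w 0.0004 gf 0.0 j6 1.31
scene rest (np.float64(0.47), np.float64(0.1054), 12) now (np.float64(2.73), np.float64(0.1329), 12)
top rest (np.float64(0.19), np.float64(0.1058), 12) now (np.float64(2.22), np.float64(0.1334), 12)
s range [-0.15699332 -0.00438259] yaw ((514.08447265625, 41.2999267578125), (17.798856735229492, 140.55177307128906), 79.03641510009766)
```

The arm is seated at full depth. The remaining 2° matches the play expected from the 1.5 mm of claw clearance (about 1.6°), so lifting the outer end wouldn't last. I'm handing in.

Run:
```python
from g import *
print(order.close_job())
```

```text
the job is handed in; nothing more can be done
None
```

I handed the job in at about 24 s: the red arm hangs with both claws in the slots, pressed down to its stop with the brass tab pushed down. The one shortfall is level, as its outer end sags about 2°, which I put down to play in the claws. The dark arm was not touched.

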